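Load a test cassette and click the reader's carriage into its read stop

TASK

Three samples wait at the front of the table, left of the cassette reader; the one whose test cassette has blue bands is to be read next. Lift that cassette off its pot and lay it flat in the blue-cornered nest of the reader's carriage while the carriage still stands at its loading end, then pull up the black plunger knob to free the carriage and slide it in under the white hood until the spring pin drops fully into the read notch and locks the carriage there. Nobody can see the notch, since it lies under the carriage: let the knob go once the pin is off the loading notch and push on by feel until it clicks. Leave the three pots standing where they are and the two white cassettes on them.

Things in the scene. Friction and masses are not known exactly. Their poses are not given: they have to be found in the camera images.
- blue_cassette: The test cassette to read: flat, white, a BLUE band across each end; 89 x 47 x 5.4 mm, about 12 g. Flat on the lid of one of the three front pots (which one varies), underside 56 mm up, long side roughly along world x; the other blue ones farther back (x over 0.58 m) are not meant. Origin: centre of underside; x along its 89 mm side, y across, z up. Pinch its long edges; either end may go first.
- white_cassette_1: Bystander: all-white cassette (no blue band), 89 x 47 x 5.4 mm, flat on the lid of a pot. Origin: centre of its underside.
- white_cassette_2: Bystander: another all-white cassette of the same size, flat on the lid of a pot. Origin: centre of its underside.
- pot_a: One of three clear sample pots with white lids standing foremost on the left, between the reader and the table's left edge (x 0.44 to 0.55 m, y 0.18 to 0.35 m): upright, 61 mm across the lid, 56 mm high, loose, 48 g; a cassette lies on its lid. Origin: centre of its underside, on the bench. (All other pots are fixed.)
- pot_b: A second such pot, same size. Origin: centre of its underside.
- pot_c: A third such pot, same size. Origin: centre of its underside.
- reader: Cassette reader fixed to the bench, right of the pots; place and yaw vary. Dark bed 335 x 130 mm (x -165..170 mm) with two slideways, at most 22 mm high; white hood at x 40..165 mm, 150 mm wide, 97 mm high, its mouth (facing -x) open below 50 mm. Origin: on the bench, middle of the bed; +x (roughly world -y) is the slide direction, into the hood; z up.
- nest (a point): Cassette nest on the carriage: centre of its flat floor, 30.5 mm above the bench; axes as the reader's. Four 6 mm high blue corner stops leave 94 mm (x) by 52 mm (y) for the cassette; the middle 60 mm of both long sides has no wall, so fingers fit beside the cassette down to the plate (top at 30 mm, reaching to y = +/-47 mm). At the loading end it is 55 mm before the hood's mouth.
- knob (a point): Black ribbed round knob of the spring plunger, red disc on top: 26 mm across, 18 mm high; the point is the centre of its top face, 64 mm above the bench while the pin is seated; axes as the reader's. It rides on the carriage, 90 mm behind the nest's centre (-x), on a neck only 18 mm across, so fingertips have room beside it down to 30 mm above the bench. Pinch its sides and lift.
- push_plate (a point): Upright aluminium plate across the outer end of the carriage, 45 mm behind the knob: 8 mm thick, 44 mm wide, from 23 to 63 mm above the bench, black rubber pad on its outer face. The point is the middle of the outer face's top edge; axes as the reader's: pushing it along +x slides the carriage into the hood. Behind it nothing is higher than 20 mm.
- carriage (a joint): Travel of the carriage in m: 0 at the loading end, growing into the hood, hard end at 0.128. Friction about 2.5 N, some 4 N with the pin dragging on the bar below. The pin holds it within 1 mm in the loading notch (at 0) and in the read notch. The read notch is on a stop clamped inside the bed, anywhere from 0.092 to 0.124: hidden, to be found by feel.
- plunger (a joint): Height of the plunger in m: 0 with the pin fully down in a notch, 0.007 with its flat end riding on the bar between the notches, 0.011 pulled fully up. A spring pulls it down (4 N at 0, 8 N at 0.011). Let go, it snaps into the notch by itself as the carriage is pushed over it, and the carriage then stops dead: pushing cannot force the pin out. Over 0.0075 it is clear of a notch.

How it is judged:
By the outcome, as a careful person would: the job done as asked, in the order asked, and still so for the second after the job is handed in, with the robot touching nothing.
It also fails if it takes over 54 s, if anything falls off the work surface, if the arm or the gripper's body presses on something with over 40 N, if the wrist force passes 120 N, or if a joint passes its speed limit or range.

ROBOT

A 6-joint arm with a two-finger parallel gripper is mounted at the origin on a cart in front of the work surface, level with it; the furniture and walls round the work are solid. World frame = base frame: x ahead of the robot, y to its left, z up, the work surface at z = 0. Lengths are in mm, angles in rad, forces in N, time in s.
With the tool pointing down it reaches from about 275 to 850 mm from the base axis. Payload 19 kg.
Tool frame: the origin (TCP) lies at the very end of the fingers, on their centre line; the grasp point (between the pads) lies behind it (r.hold_point_z is the z of the grasp point in the tool frame, in mm); z points along the fingers, y is the line along which they close (so a half turn about z gives the same grasp; the last joint's range is limited). The gripper opens to 85 mm and grips with 20 to 120 N. Pads are 22 mm wide; open, the fingers measure 114 mm over their backs; the gripper's body (76 mm by 85 mm) begins 54 mm behind the grasp point. The pads swing forward as they close: fully open they stand 13 mm farther back than shut.
Start: joints at [1.144, 0.15, 1.437, -0, 1.554, -0.134], TCP at [165.969, 550.495, 231.267] pointing down, gripper open.
Joint ranges: [-2.8, 2.8], [-0.68, 2.1], [0.12, 2.68], [-1.39, 4.53], [0.16, 2.79], [-2.81, 2.81]. Speed limits (rad/s): [1.89, 1.89, 2.22, 3.01, 3.01, 3.01].

INTERFACE

Orientations are given as a 3x3 rotation matrix whose columns are the frame's x, y, z axes.
In Python, from rig import r gives the robot as it stands.
- The arm moves only by the shell command python3 inch.py 'ROWS' [FORCE]. ROWS is a JSON object whose key "plan" holds a list of rows, 1 to 10 of them, each of 7 numbers: the finger opening in mm, then dx, dy, dz in mm, then a rotation vector rx, ry, rz in rad; each row shifts and turns the commanded pose from where the row before left it, along the tool's axes as they then stand; what a row does not reach is not made up. A row lasts 1/12 s, in which the tool goes at most 41.7 mm and 0.125 rad, less where a joint would pass 70% of its speed; a pose out of reach is approached as far as the arm can. The fingers move at their own pace and stop on an object; FORCE is the grip in N (left out, the last holds). Time passes only in rows, so rows that do not move let the fingers close. It prints the time, the measured TCP pose, the force, the opening and the grip force at its end. Input that does not fit is refused with a message, and nothing moves.
- r.get_state(): the state, without advancing time (a new reading comes with each control period).
- r.snapshot(name): name is "scene" or "top"; returns the picture (384x512x3 uint8, red, green, blue); there is no depth.
- r.camera_info(name): a dict with "fovy" (degrees; the focal length in pixels is half the picture's height over the tangent of half this angle, whatever the lens; pixels are square), "cx", "cy" (the principal point, pixels), "position" and "orientation" of the camera in the world. Camera axes: x right, y up, looking along -z (the intrinsics and any distortion apply to the point x, -y, -z); pixel columns grow to the right and rows downward; lengths in mm; the calibration is good to about 2 mm. A picture is of the moment at which its call begins. camera_info takes no time and is no camera call.
- r.job_done(): hands the job in; it is judged then, once.
The state is a dict: "t": time; "joint_positions": joint angles; "qd": joint speeds; "joint_torque": joint torques, N m; "tool_pos": TCP position; "tool_rot": TCP orientation; "contact_force": force on the tool from outside, world axes, zero at the start; "ft_torque": the same for the moment, N m; "grip_width": finger opening in mm; "grasp_force": force on a finger pad.
Only numpy, scipy, OpenCV 4.12 (cv2) and the standard library are available. Lean on these libraries where they do the work, as an engineer would, in place of code of your own. Each camera call takes 0.05 s, during which the arm holds its last target. There are 200 camera calls.

## Working session

There is one attempt and no reset: what is moved stays moved. The work goes in short steps, Python scripts to look and compute and a shell command to move; the robot and the scene stay as the last step left them, time stands still between calls to the robot, and variables do not carry over. Pictures are saved under pics/ and viewed, at most 10 in all, crops included, and the job is handed in when it is done.

```bash
ls; mkdir -p pics
python3 - <<'E'
from rig import r
import cv2,numpy as np
np.set_printoptions(precision=4,suppress=True)
for n in("scene","top"):
    im=r.snapshot(n); cv2.imwrite(f"pics/{n}0.png",im[:,:,::-1]); print(n,r.camera_info(n))
s=r.get_state();print(s, r.hold_point_z)
E
```

```text
inch.py
pics
rig.py
scene {'fovy': 44.782590708189346, 'cx': 257.64966838154123, 'cy': 196.08655858400675, 'position': array([ -73.8106, -561.5571,  668.8056]), 'orientation': array([[ 0.7632,  0.3549, -0.54  ],
       [-0.6462,  0.4203, -0.637 ],
       [ 0.0008,  0.8351,  0.5501]])}
top {'fovy': 49.537111066712285, 'cx': 260.07407061276626, 'cy': 193.29458918216952, 'position': array([ 397.889 ,   94.4128, 1071.2799]), 'orientation': array([[-0.0257,  0.9956, -0.0896],
       [-0.9997, -0.0261, -0.0034],
       [-0.0057,  0.0895,  0.996 ]])}
{'t': 0.1, 'joint_positions': array([ 1.144 ,  0.151 ,  1.4379,  0.    ,  1.5538, -0.134 ]), 'qd': array([-0.0011, -0.0014, -0.0001,  0.0004, -0.0003,  0.0016]), 'joint_torque': array([  0.0054, -71.4367, -57.1798,  -0.    ,   0.0066,   0.0001]), 'tool_pos': array([165.8862, 550.3423, 230.7387]), 'tool_rot': array([[-0.9574,  0.2886, -0.0005],
       [ 0.2886,  0.9574, -0.001 ],
       [ 0.0002, -0.0011, -1.    ]]), 'contact_force': array([-0.6645, -0.2579,  0.4069]), 'ft_torque': array([ 0.0247, -0.053 ,  0.0012]), 'grasp_force': 0.0, 'grip_width': 85.18608072226375} -18.700000000000003
```
View pics/scene0.png

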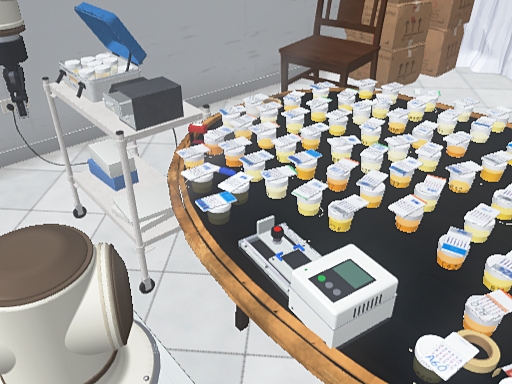

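View pics/top0.png

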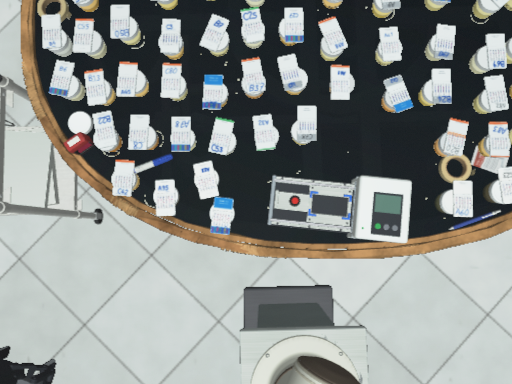

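The top view shows the blue-banded cassette on the front pot near (222,215), the red knob disc near (295,201), the dark nest with blue corners near (330,205), and the hood near (382,208). In the scene view the same cassette is at about (215,202) and the knob at (277,230).

Create h.py:
```python
import numpy as np,cv2
from rig import r
np.set_printoptions(precision=2,suppress=True)
def ray(n,uv):
    c=r.camera_info(n); f=192/np.tan(np.radians(c['fovy']/2))
    d=np.array([(uv[0]-c['cx'])/f,-(uv[1]-c['cy'])/f,-1.]); R=np.array(c['orientation'])
    d=R@d; return np.array(c['position']),d/np.linalg.norm(d)
def onz(n,uv,z):
    p,d=ray(n,uv); return p+d*(z-p[2])/d[2]
def tri(a,b):
    p,d=ray("top",a); q,e=ray("scene",b)
    s,t=np.linalg.lstsq(np.c_[d,-e],q-p,rcond=None)[0]
    A,B=p+s*d,q+t*e; return (A+B)/2,np.linalg.norm(A-B)
```

Run:
```python
from h import *
def up(n,x0,y0,x1,y1,k):
    im=cv2.imread(f"pics/{n}0.png")[y0:y1,x0:x1]; return cv2.resize(im,None,fx=k,fy=k,interpolation=cv2.INTER_CUBIC)
cv2.imwrite("pics/c1.png",np.vstack([up("top",195,155,355,245,5),])); cv2.imwrite("pics/c2.png",up("scene",170,140,330,260,5))
for n in("top","scene"):
    im=cv2.imread(f"pics/{n}0.png"); h=cv2.cvtColor(im,cv2.COLOR_BGR2HSV)
    for nm,m in(("blue",cv2.inRange(h,(98,130,90),(125,255,255))),("red",cv2.inRange(h,(0,150,100),(8,255,255))|cv2.inRange(h,(172,150,100),(180,255,255)))):
        k,l,s,c=cv2.connectedComponentsWithStats(m)
        for i in range(1,k):
            x,y=c[i]
            if s[i,4]>3 and (n=="top" and 195<x<360 and 160<y<245 or n=="scene" and 170<x<330 and 150<y<280): print(n,nm,c[i],s[i])
```

```text
top blue [206.5 168.5] [205 168   4   2   4]
top blue [312.31 192.75] [310 191   8   6  16]
top blue [348.9  196.65] [344 195   8   6  20]
top blue [222.95 202.29] [214 197  19  12 188]
top blue [311.19 213.38] [309 209   7   7  16]
top blue [346.94 216.61] [342 214   9   5  18]
top blue [214.2 229. ] [213 227   4   5  15]
top blue [220.44 230.12] [217 227   7   6  25]
top blue [228.44 230.78] [228 229   2   5   9]
top red [294.67 200.25] [292 197   7   7  36]
scene blue [312.94 152.76] [306 150  15   7  62]
scene blue [242.12 157.88] [240 157   5   3   8]
scene blue [291. 157.] [289 156   5   3   9]
scene blue [295.33 159.11] [294 158   4   3   9]
scene blue [246.5  161.33] [245 161   4   2   6]
scene blue [226.83 171.16] [219 167  17   9 102]
scene blue [227.12 195.86] [220 191  16  11 103]
scene blue [200.57 203.03] [196 200  10   7  30]
scene blue [205.38 207.75] [203 207   6   3   8]
scene blue [298.29 246.94] [293 244  11   7  35]
scene blue [279.14 255.69] [276 252   7   9  35]
scene red [276.84 228.55] [274 226   7   6  31]
```

View pics/c1.png

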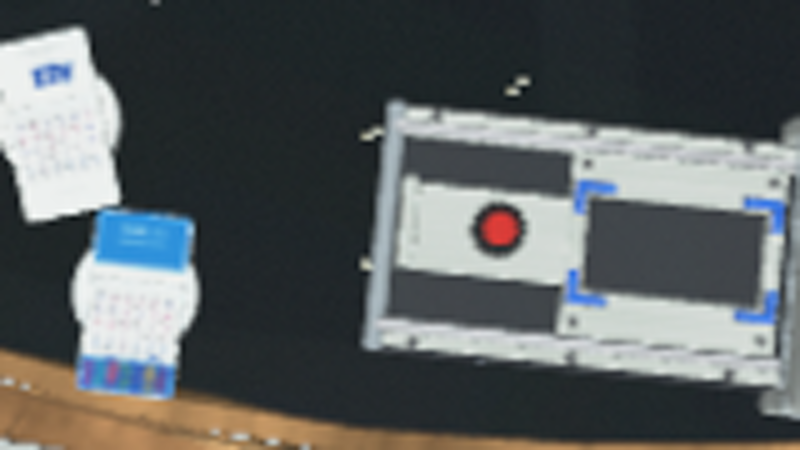

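View pics/c2.png

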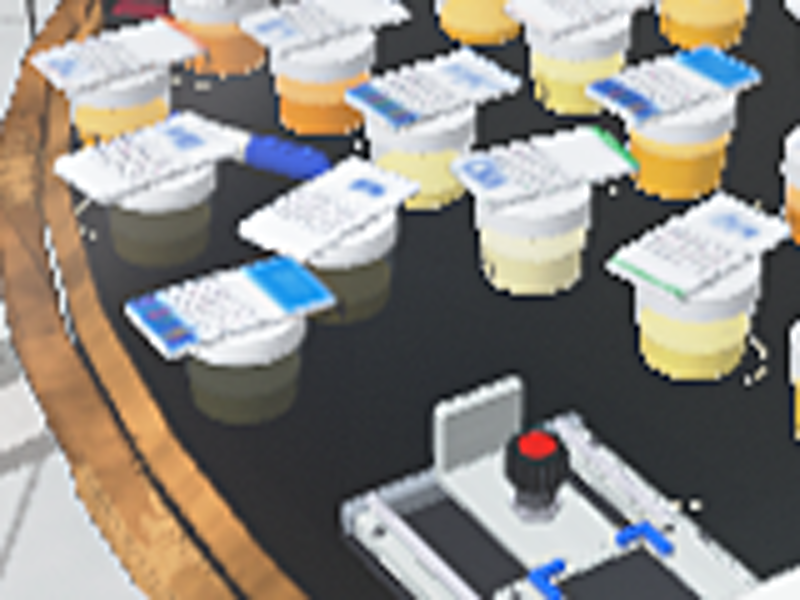

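The top crop shows the cassette corners at (97,210), (194,217), (174,398) and (78,387). It also shows the nest's four blue corners and the red disc at (498,229). The scene crop shows the same cassette, the knob disc at (537,444) and two of the nest corners.

Run:
```python
from h import *
T=lambda u,v:(195+(u+.5)/5-.5,155+(v+.5)/5-.5)
S=lambda u,v:(170+(u+.5)/5-.5,140+(v+.5)/5-.5)
tc=[(97,210),(194,217),(174,398),(78,387)]; sc=[(275,257),(335,297),(170,358),(126,306)]
for a,b in zip(tc,sc): print("cas",*tri(T(*a),S(*b)))
C=np.array([onz("top",T(*a),61.4) for a in tc]); print(C,C.mean(0))
e=(C[0]+C[1]-C[2]-C[3]); print("casyaw",np.degrees(np.arctan2(e[1],e[0])),np.linalg.norm(e)/2,np.linalg.norm(C[0]-C[1]+C[3]-C[2])/2)
k,_e=tri((294.67,200.25),(276.84,228.55));print("knob",k,_e, onz("top",(294.67,200.25),64))
print("nestblobs",tri((312.31,192.75),(298.29,246.94)),tri((311.19,213.38),(279.14,255.69)))
nc=[(579,183),(784,200),(777,320),(568,301)]
N=np.array([onz("top",T(*a),36.5) for a in nc]);print(N,N.mean(0))
e=N[1]+N[2]-N[0]-N[3];print("nyaw",np.degrees(np.arctan2(e[1],e[0])),np.linalg.norm(e)/2)
# rails
for a,b in(((440,110),(780,148)),((380,345),(770,383))):
    d=onz("top",T(*b),22)-onz("top",T(*a),22);print("rail",np.degrees(np.arctan2(d[1],d[0])))
K=onz("top",(294.67,200.25),64);d=N.mean(0)-K;print("knob->nest",np.degrees(np.arctan2(d[1],d[0])),np.linalg.norm(d[:2]))
print("plate tri",tri(T(410,222),S(478,392)))
s=r.get_state();print(s['t'])
```

```text
cas [481.35 212.44  58.22] 6.200841211271593
cas [477.94 163.85  61.09] 2.5647793083684274
cas [390.95 175.    59.59] 1.2832937882638211
cas [397.71 221.01  61.36] 0.634952216852436
[[483.61 210.28  61.4 ]
 [478.96 163.08  61.4 ]
 [391.49 174.49  61.4 ]
 [397.97 220.83  61.4 ]] [438.01 192.17  61.4 ]
casyaw -7.230854542145735 87.24678771353472 47.09742297118202
knob [468.94  14.78  65.34] 0.9076952908002135 [469.39  14.39  64.  ]
nestblobs (array([488.75, -32.36,  34.05]), np.float64(1.051875862314223)) (array([437.45, -27.74,  35.1 ]), np.float64(0.47805827772664716))
[[ 492.95  -27.78   36.5 ]
 [ 481.76 -129.58   36.5 ]
 [ 422.16 -123.4    36.5 ]
 [ 434.25  -20.17   36.5 ]] [457.78 -75.23  36.5 ]
nyaw -96.47946140718086 103.17065988819982
rail -97.94518759290207
rail -97.0307182887412
knob->nest -97.37911234964317 90.36868251514139
plate tri (array([473.33,  58.23,  66.8 ]), np.float64(0.07693008029114898))
0.1
```

```bash
cat > go.py <<'E'
import sys
from h import *
# x y z  yaw(tool y, deg): printed as translation in present tool axes + needed rotvec (tool, applied after)
from scipy.spatial.transform import Rotation as Ro
x,y,z,a=map(float,sys.argv[1:5]); s=r.get_state(); R=np.array(s['tool_rot']); a=np.radians(a)
ty=np.array([np.cos(a),np.sin(a),0]); tz=np.array([0,0,-1.]); G=np.c_[np.cross(ty,tz),ty,tz]
d=R.T@(np.array([x,y,z])-s['tool_pos']); print("d",d,"|d|",np.linalg.norm(d),"rot",np.round(Ro.from_matrix(R.T@G).as_rotvec(),4),"d after rot",G.T@(np.array([x,y,z])-s['tool_pos']),"F",s['contact_force'],"t",s['t'])
E
python3 inch.py '{"plan":[[58,-30,-22,7.5,0,0,0],[58,-30,-22,7.5,0,0,0],[58,-30,-22,7.5,0,0,0],[58,-30,-22,7.5,0,0,0],[58,-30,-22,7.5,0,0,0],[58,-30,-22,7.5,0,0,0],[58,-30,-22,7.5,0,0,0],[58,-30,-22,7.5,0,0,0],[58,-30,-22,7.5,0,0,0],[58,-30,-22,7.5,0,0,0]]}' 20; python3 go.py 438 192 110 82.8
```

```text
t: 0.93
tool_pos: [390.3, 251.6, 155.9]
tool_rot: [[-0.957, 0.288, -0.0], [0.288, 0.957, -0.0], [0.0, -0.0, -1.0]]
contact_force: [0.8, 0.9, 0.0]
grip_width: 58.2
grasp_force: 0.0
d [-62.9  -43.29  45.9 ] |d| 89.0880133508333 rot [-0.   -0.   -0.17] d after rot [-54.83 -53.14  45.9 ] F [0.76 0.93 0.05] t 0.9333
```

```bash
python3 inch.py '{"plan":[[58,0,0,0,0,0,-0.085],[58,0,0,0,0,0,-0.085],[58,-18,-18,15,0,0,0],[58,-18,-18,15,0,0,0],[58,-18,-17,16,0,0,0],[58,0,0,0,0,0,0],[58,0,0,0,0,0,0]]}' 20; python3 go.py 438 192 75 82.8
```

```text
t: 1.52
tool_pos: [436.7, 193.1, 109.3]
tool_rot: [[-0.992, 0.125, -0.002], [0.125, 0.992, -0.001], [0.002, -0.001, -1.0]]
contact_force: [-0.2, 0.8, 0.3]
grip_width: 58.0
grasp_force: 0.0
d [-1.51 -0.95 34.32] |d| 34.36466100283699 rot [-0. -0.  0.] d after rot [-1.43 -0.97 34.32] F [-0.21  0.83  0.32] t 1.5167
```

```bash
python3 inch.py '{"plan":[[58,-1.5,-1,20,0,0,0],[58,0,0,14,0,0,0],[58,0,0,10,0,0,0],[58,0,0,8,0,0,0],[58,0,0,0,0,0,0],[58,0,0,0,0,0,0]]}' 20; python3 go.py 438 192 55 82.8
python3 - <<'E'
from h import *
im=r.snapshot("scene")[150:240,160:300,::-1]; b=r.snapshot("top")[150:240,160:300,::-1]
cv2.imwrite("pics/d1.png",np.hstack([cv2.resize(i,(400,257),interpolation=cv2.INTER_CUBIC) for i in(im,b)]))
E
```

```text
t: 2.02
tool_pos: [438.1, 193.2, 58.6]
tool_rot: [[-0.993, 0.122, -0.0], [0.122, 0.993, -0.0], [0.0, -0.0, -1.0]]
contact_force: [-0.7, -0.2, 0.7]
grip_width: 57.7
grasp_force: 0.0
d [-0.06 -1.19  3.6 ] |d| 3.788192251548133 rot [-0. -0.  0.] d after rot [-0.06 -1.19  3.6 ] F [-0.74 -0.24  0.71] t 2.0167
```

View pics/d1.png

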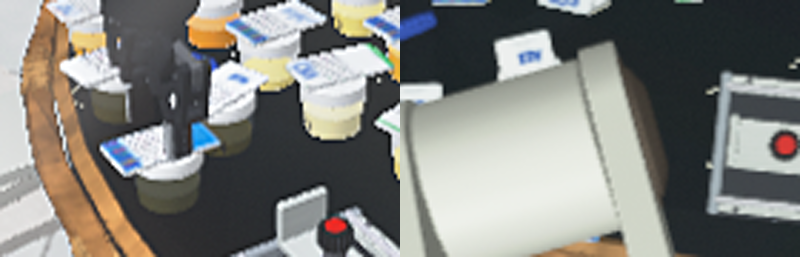

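The picture shows the near finger beside the cassette's middle at about (175,135), just above lid height. I'll go down slowly while watching the force.

```bash
python3 inch.py '{"plan":[[58,0,-1,1,0,0,0],[58,0,0,1,0,0,0],[58,0,0,1,0,0,0],[58,0,0,0,0,0,0],[58,0,0,0,0,0,0]]}' 20
```

```text
t: 2.53
tool_pos: [438.0, 191.9, 55.3]
tool_rot: [[-0.992, 0.123, -0.0], [0.123, 0.992, -0.0], [0.0, -0.0, -1.0]]
contact_force: [0.1, -0.1, 0.2]
grip_width: 58.0
grasp_force: 0.0
```

```bash
python3 inch.py '{"plan":[[58,0,0,0.6,0,0,0],[44,0,0,0,0,0,0],[44,0,0,0,0,0,0],[44,0,0,0,0,0,0],[44,0,0,0,0,0,0],[44,0,0,0,0,0,0]]}' 25; python3 inch.py '{"plan":[[40,0,0,-2,0,0,0],[40,0,0,-4,0,0,0],[40,0,0,-10,0,0,0],[40,0,0,-14,0,0,0],[40,0,0,0,0,0,0],[40,0,0,0,0,0,0]]}' 25
```

```text
t: 3.03
tool_pos: [438.1, 191.9, 54.9]
tool_rot: [[-0.992, 0.122, 0.0], [0.122, 0.992, -0.0], [-0.0, -0.0, -1.0]]
contact_force: [-2.6, -0.5, 5.7]
grip_width: 45.8
grasp_force: 25.5
t: 3.53
tool_pos: [438.5, 192.0, 85.6]
tool_rot: [[-0.992, 0.122, 0.002], [0.122, 0.992, 0.0], [-0.002, 0.001, -1.0]]
contact_force: [-0.0, -0.1, -0.1]
grip_width: 45.9
grasp_force: 25.7
```

```bash
python3 inch.py '{"plan":[[40,0,0,-20,0,0,0],[40,0,0,-20,0,0,0],[40,0,0,0,0,0,0]]}' 25
python3 - <<'E'
from h import *
im=r.snapshot("scene")[120:240,150:300,::-1]; cv2.imwrite("pics/d2.png",cv2.resize(im,None,fx=4,fy=4,interpolation=cv2.INTER_CUBIC))
E
```

```text
t: 3.78
tool_pos: [439.2, 192.2, 127.6]
tool_rot: [[-0.992, 0.122, 0.004], [0.122, 0.992, 0.001], [-0.003, 0.001, -1.0]]
contact_force: [1.1, -0.0, 0.4]
grip_width: 45.8
grasp_force: 25.8
```

View pics/d2.png

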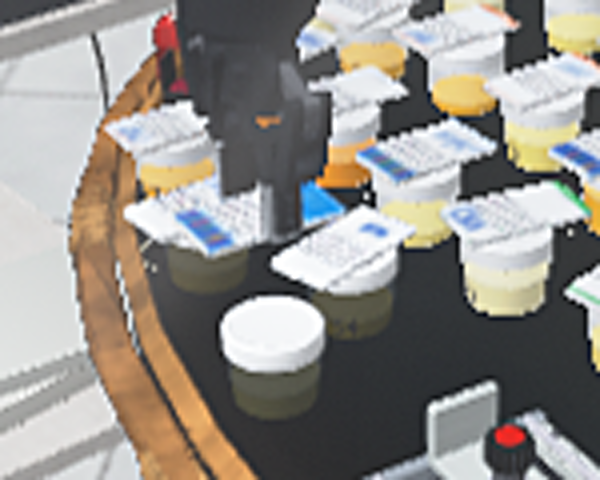

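The cassette is held level at about (260,215), and its pot still stands in place with a bare lid. Next I'll turn it and carry it over the nest.

```bash
python3 inch.py '{"plan":[[40,0,0,0,0,0,0.12],[40,0,0,0,0,0,0.12],[40,0,0,0,0,0,0.12],[40,0,0,0,0,0,0.12],[40,0,0,0,0,0,0.12],[40,0,0,0,0,0,0.12],[40,0,0,0,0,0,0.12],[40,0,0,0,0,0,0.12],[40,0,0,0,0,0,0.12],[40,0,0,0,0,0,0.12]]}' 25 >/dev/null; python3 inch.py '{"plan":[[40,0,0,0,0,0,0.12],[40,0,0,0,0,0,0.12],[40,0,0,0,0,0,0.12],[40,0,0,0,0,0,0],[40,0,0,0,0,0,0]]}' 25;python3 go.py 457.8 -75 110 -7.2
```

```text
t: 5.08
tool_pos: [437.7, 191.8, 123.9]
tool_rot: [[0.108, 0.994, -0.001], [0.994, -0.108, -0.0], [-0.001, -0.001, -1.0]]
contact_force: [-0.4, -0.1, -0.4]
grip_width: 45.7
grasp_force: 25.8
d [-263.04   48.78   13.96] |d| 267.88713962750927 rot [-0.    0.    0.02] d after rot [-262.15   53.36   13.87] F [-0.43 -0.1  -0.44] t 5.0833
```

```bash
python3 inch.py '{"plan":[[40,0,0,0,0,0,0.018],[40,-33,6.7,0,0,0,0],[40,-33,6.7,0,0,0,0],[40,-33,6.7,0,0,0,0],[40,-33,6.7,0,0,0,0],[40,-33,6.7,0,0,0,0],[40,-33,6.7,0,0,0,0],[40,-33,6.7,0,0,0,0],[40,-31,6.5,0,0,0,0],[40,0,0,0,0,0,0]]}' 25; python3 inch.py '{"plan":[[40,0,0,20,0,0,0],[40,0,0,20,0,0,0],[40,0,0,0,0,0,0],[40,0,0,0,0,0,0]]}' 25;python3 go.py 457.8 -75 60 -7.2
python3 - <<'E'
from h import *
im=r.snapshot("scene")[200:310,230:380,::-1]; cv2.imwrite("pics/d3.png",cv2.resize(im,None,fx=5,fy=5,interpolation=cv2.INTER_CUBIC))
E
```

```text
t: 5.92
tool_pos: [457.2, -79.2, 124.6]
tool_rot: [[0.13, 0.991, 0.0], [0.991, -0.13, -0.001], [-0.001, 0.0, -1.0]]
contact_force: [0.1, 0.7, -0.6]
grip_width: 45.5
grasp_force: 25.8
t: 6.25
tool_pos: [456.5, -74.5, 84.3]
tool_rot: [[0.128, 0.992, -0.002], [0.992, -0.128, 0.001], [0.0, -0.002, -1.0]]
contact_force: [0.8, -0.8, -1.0]
grip_width: 46.2
grasp_force: 25.8
d [-0.3   1.37 24.33] |d| 24.371249005726632 rot [-0. -0. -0.] d after rot [-0.3   1.32 24.33] F [ 0.77 -0.82 -0.96] t 6.25
```

View pics/d3.png

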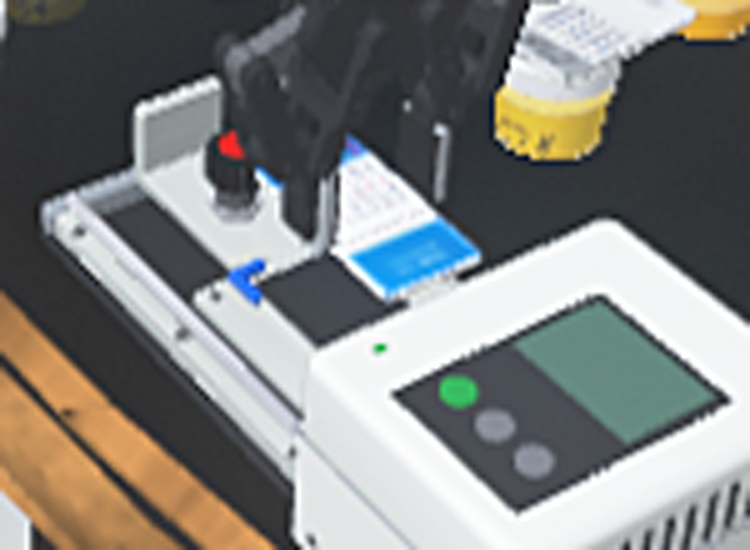

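Blue band's hood-side end is visible, with its top corners near (386,296) and (481,257). I'll use them to check how far the cassette sits off the fingers' centre along its length.

Run:
```python
from h import *
S=lambda u,v:(230+(u+.5)/5-.5,200+(v+.5)/5-.5)
s=r.get_state();R=np.array(s['tool_rot'])
for c in((386,296),(481,257),(349,260),(430,212)):
    p=onz("scene",S(*c),91); print(p, R.T@(p-s['tool_pos']))
n=onz("scene",(279.14,255.69),35.1);print(n)
```

```text
[ 425.73 -114.67   91.  ] [-43.7  -26.    -5.75]
[ 469.54 -122.22   91.  ] [-45.57  18.43  -5.76]
[429.74 -90.9   91.  ] [-19.61 -25.07  -5.75]
[474.39 -90.68  91.  ] [-13.68  19.19  -5.76]
[437.25 -27.61  35.1 ]
```

Run:
```python
from h import *
c=r.camera_info("scene");f=192/np.tan(np.radians(c['fovy']/2));s=r.get_state();R=np.array(s['tool_rot'])
def pj(p):
    q=np.array(c['orientation']).T@(np.array(p)-c['position']); return np.array([c['cx']-f*q[0]/q[2],c['cy']+f*q[1]/q[2]])
im=r.snapshot("scene")[:,:,::-1]; im=cv2.resize(im[220:270,270:340],None,fx=11,fy=11,interpolation=cv2.INTER_CUBIC)
def dot(p,col):
    u=(pj(p)-[270,220]+.5)*11-.5; cv2.circle(im,tuple(int(round(v)) for v in u),3,col,-1)
for x in(-11,11):
    for y in(-23.2,23.2): dot(R@[x,y,-2.5]+s['tool_pos'],(0,0,255))
for y in(-23.5,23.5):
    for x in(-44.5,44.5): dot(R@[x,y,-6.6]+s['tool_pos'],(0,255,0))
cv2.imwrite("pics/d4.png",im)
```

```text
(no output)
```

View pics/d4.png

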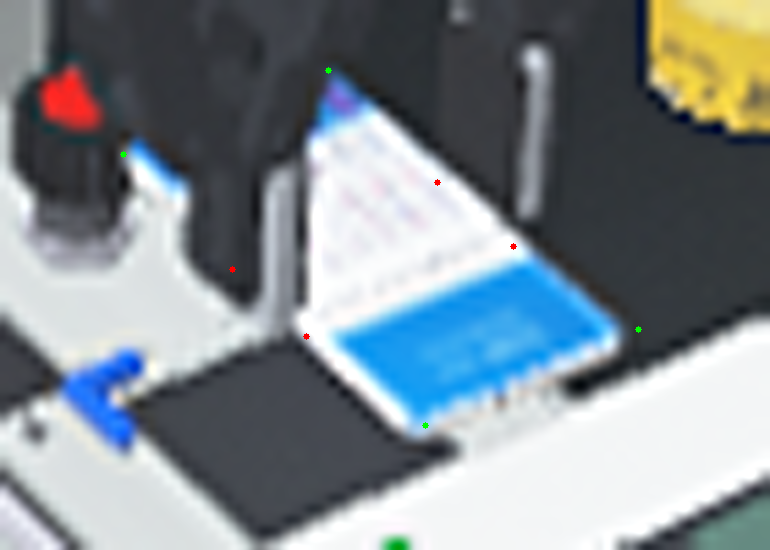

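The predicted tip points (red) and cassette corners (green) match the picture to within about 1 px, so the cassette is centred in the fingers. I'll lower it now.

```bash
python3 inch.py '{"plan":[[40,-0.3,1.2,15,0,0,0],[40,0,0,15,0,0,0],[40,0,0,10,0,0,0],[40,0,0,5,0,0,0],[40,0,0,2,0,0,0],[40,0,0,0,0,0,0],[40,0,0,0,0,0,0]]}' 25;python3 go.py 457.8 -75 30 -7.2
```

```text
t: 6.93
tool_pos: [458.5, -75.4, 38.4]
tool_rot: [[0.129, 0.992, 0.001], [0.992, -0.129, -0.0], [-0.0, 0.001, -1.0]]
contact_force: [0.7, -0.2, -0.2]
grip_width: 45.9
grasp_force: 25.8
d [ 0.26 -0.78  8.36] |d| 8.403925177023794 rot [ 0.  0. -0.] d after rot [ 0.26 -0.77  8.36] F [ 0.66 -0.17 -0.17] t 6.9333
```

```bash
python3 inch.py '{"plan":[[40,0.2,-0.6,2,0,0,0],[40,0,0,1.5,0,0,0],[40,0,0,1.5,0,0,0],[40,0,0,0,0,0,0]]}' 25;python3 inch.py '{"plan":[[40,0,0,1,0,0,0],[40,0,0,1,0,0,0],[40,0,0,0,0,0,0],[40,0,0,0,0,0,0]]}' 25
```

```text
t: 7.27
tool_pos: [457.5, -75.0, 32.5]
tool_rot: [[0.13, 0.992, -0.0], [0.992, -0.13, -0.0], [-0.0, -0.0, -1.0]]
contact_force: [0.0, 0.7, -0.4]
grip_width: 45.8
grasp_force: 25.8
t: 7.6
tool_pos: [457.6, -75.0, 30.7]
tool_rot: [[0.13, 0.992, -0.0], [0.992, -0.13, -0.0], [-0.0, -0.0, -1.0]]
contact_force: [0.5, 0.1, 0.8]
grip_width: 45.8
grasp_force: 25.8
```

```bash
python3 inch.py '{"plan":[[40,0,0,0.7,0,0,0],[40,0,0,0.5,0,0,0],[40,0,0,0,0,0,0],[40,0,0,0,0,0,0]]}' 25; python3 inch.py '{"plan":[[54,0,0,0,0,0,0],[54,0,0,0,0,0,0],[54,0,0,0,0,0,0],[54,0,0,-10,0,0,0],[60,0,0,-20,0,0,0],[60,0,0,-30,0,0,0],[60,0,0,-30,0,0,0],[60,0,0,0,0,0,0]]}' 25;python3 go.py 469.3 14.5 70 -7.2
python3 - <<'E'
from h import *
im=r.snapshot("scene")[200:300,230:350,::-1]; cv2.imwrite("pics/d5.png",cv2.resize(im,None,fx=5,fy=5,interpolation=cv2.INTER_CUBIC))
E
```

```text
t: 7.93
tool_pos: [457.7, -75.0, 29.6]
tool_rot: [[0.13, 0.992, 0.0], [0.992, -0.13, -0.0], [-0.0, 0.0, -1.0]]
contact_force: [-0.6, 1.0, 1.1]
grip_width: 46.1
grasp_force: 26.0
t: 8.6
tool_pos: [459.7, -75.7, 125.5]
tool_rot: [[0.13, 0.992, 0.007], [0.992, -0.13, -0.003], [-0.002, 0.007, -1.0]]
contact_force: [0.6, -0.9, 1.9]
grip_width: 60.3
grasp_force: 0.0
d [90.76 -2.55 55.36] |d| 106.34057646496427 rot [ 0.01  0.   -0.  ] d after rot [90.68 -1.76 55.52] F [ 0.58 -0.92  1.87] t 8.6
```

View pics/d5.png

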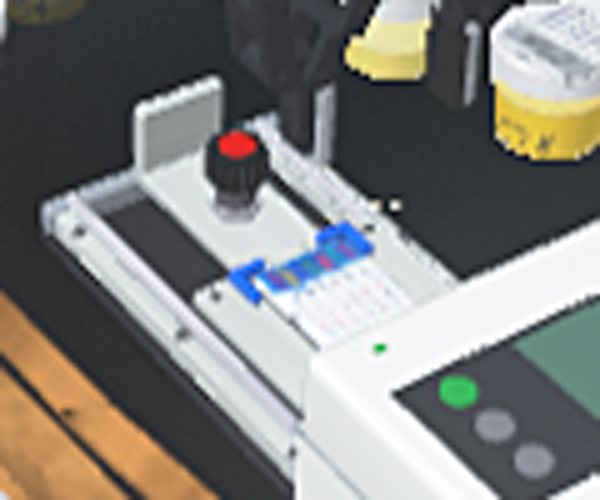

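The cassette lies flat between the blue corners, near (320,290) in the crop. Next is the knob.

```bash
python3 inch.py '{"plan":[[48,30,-0.6,0,0.009,0,0],[48,30,-0.6,0,0,0,0],[48,30.7,-0.6,0,0,0,0],[48,0,0,10,0,0,0],[48,0,0,20,0,0,0],[48,0,0,20,0,0,0],[48,0,0,0,0,0,0],[48,0,0,0,0,0,0]]}' 40; python3 go.py 469.3 14.5 37 -7.2
```

```text
t: 9.32
tool_pos: [466.4, 15.2, 69.0]
tool_rot: [[0.13, 0.991, -0.011], [0.992, -0.13, 0.001], [-0.0, -0.011, -1.0]]
contact_force: [0.3, 0.6, 1.1]
grip_width: 48.3
grasp_force: 0.0
d [-0.31  3.29 31.98] |d| 32.1463817439832 rot [-0.01  0.   -0.  ] d after rot [-0.32  2.92 32.01] F [0.31 0.63 1.05] t 9.3167
```

```bash
python3 inch.py '{"plan":[[48,-0.3,3,0,-0.01,0,0],[48,0,0,0,0,0,0],[48,0,0,12,0,0,0],[48,0,0,12,0,0,0],[48,0,0,8,0,0,0],[48,0,0,0,0,0,0],[48,0,0,0,0,0,0]]}' 40; python3 go.py 469.3 14.5 37 -7.2
```

```text
t: 9.9
tool_pos: [470.3, 14.4, 37.9]
tool_rot: [[0.13, 0.992, 0.001], [0.992, -0.13, -0.0], [-0.0, 0.001, -1.0]]
contact_force: [0.6, 0.4, 0.4]
grip_width: 47.8
grasp_force: 0.0
d [-0.04 -0.96  0.9 ] |d| 1.317579908575659 rot [ 0.  0. -0.] d after rot [-0.03 -0.96  0.91] F [0.56 0.38 0.4 ] t 9.9
```

```bash
python3 inch.py '{"plan":[[48,0,-0.9,0,0,0,0],[15,0,0,0,0,0,0],[15,0,0,0,0,0,0],[15,0,0,0,0,0,0],[15,0,0,0,0,0,0],[15,0,0,0,0,0,0],[15,0,0,0,0,0,0]]}' 50; python3 inch.py '{"plan":[[15,0,0,-2,0,0,0],[15,0,0,-2,0,0,0],[15,0,0,-2,0,0,0],[15,0,0,-2,0,0,0],[15,0,0,-1.5,0,0,0],[15,0,0,0,0,0,0],[15,0,0,0,0,0,0]]}' 50
```

```text
t: 10.48
tool_pos: [469.5, 14.6, 38.2]
tool_rot: [[0.13, 0.992, 0.002], [0.992, -0.13, -0.0], [-0.0, 0.002, -1.0]]
contact_force: [-3.1, 1.3, 7.5]
grip_width: 24.2
grasp_force: 48.6
t: 11.07
tool_pos: [469.3, 14.6, 47.0]
tool_rot: [[0.13, 0.992, 0.001], [0.992, -0.13, -0.0], [-0.0, 0.001, -1.0]]
contact_force: [3.8, -1.0, -7.3]
grip_width: 24.4
grasp_force: 49.5
```

The spring reads 7.3 N, so the pin is about 9 mm up and clear. Now I'll slide it off the notch.

```bash
python3 inch.py '{"plan":[[15,-2,0,0,0,0,0],[15,-3,0,0,0,0,0],[15,-4,0,0,0,0,0],[15,-4,0,0,0,0,0],[15,-4,0,0,0,0,0],[15,-4,0,0,0,0,0],[15,-4,0,0,0,0,0],[15,0,0,0,0,0,0]]}' 50
```

```text
t: 11.73
tool_pos: [465.9, -10.8, 46.9]
tool_rot: [[0.13, 0.992, 0.001], [0.992, -0.13, -0.0], [-0.0, 0.001, -1.0]]
contact_force: [2.9, -3.3, -7.7]
grip_width: 24.2
grasp_force: 49.4
```

```bash
python3 inch.py '{"plan":[[45,0,0,1.5,0,0,0],[45,0,0,0,0,0,0],[45,0,0,0,0,0,0],[45,0,0,0,0,0,0],[45,0,0,-20,0,0,0],[45,0,0,-25,0,0,0],[0,35,0,0,0,0,0],[0,35,0,0,0,0,0],[0,0,0,0,0,0,0]]}' 40;  python3 inch.py '{"plan":[[0,0,0,20,0,0,0],[0,0,0,20,0,0,0],[0,0,0,12,0,0,0],[0,0,0,0,0,0,0],[0,0,0,0,0,0,0]]}' 40
```

```text
t: 12.48
tool_pos: [475.4, 63.4, 91.2]
tool_rot: [[0.128, 0.992, 0.002], [0.992, -0.128, 0.001], [0.001, 0.002, -1.0]]
contact_force: [1.8, -0.8, 0.2]
grip_width: 9.2
grasp_force: 0.0
t: 12.9
tool_pos: [474.8, 59.3, 38.5]
tool_rot: [[0.129, 0.992, -0.0], [0.992, -0.129, -0.0], [-0.0, -0.0, -1.0]]
contact_force: [0.4, -0.0, 0.1]
grip_width: -0.1
grasp_force: 0.0
```

```bash
python3 inch.py '{"plan":[[0,-6,0,0,0,0,0],[0,-6,0,0,0,0,0],[0,-6,0,0,0,0,0],[0,-7,0,0,0,0,0],[0,-7,0,0,0,0,0],[0,-7,0,0,0,0,0],[0,-7,0,0,0,0,0],[0,-7,0,0,0,0,0],[0,-7,0,0,0,0,0],[0,0,0,0,0,0,0]]}' 40; python3 inch.py '{"plan":[[0,-2,0,0,0,0,0],[0,-2,0,0,0,0,0],[0,-2,0,0,0,0,0],[0,-2,0,0,0,0,0],[0,-2,0,0,0,0,0],[0,0,0,0,0,0,0]]}' 40
```

```text
t: 13.73
tool_pos: [467.5, -1.5, 39.3]
tool_rot: [[0.131, 0.991, 0.002], [0.991, -0.131, -0.001], [-0.0, 0.002, -1.0]]
contact_force: [-0.5, -0.7, 0.3]
grip_width: 0.1
grasp_force: 0.0
t: 14.23
tool_pos: [466.3, -10.2, 39.0]
tool_rot: [[0.13, 0.992, 0.002], [0.992, -0.13, -0.0], [0.0, 0.002, -1.0]]
contact_force: [0.5, 3.6, 3.3]
grip_width: -0.0
grasp_force: 1.3
```

```bash
python3 inch.py '{"plan":[[0,-2,0,0,0,0,0],[0,-2,0,0,0,0,0],[0,-2,0,0,0,0,0],[0,-2,0,0,0,0,0],[0,-2,0,0,0,0,0]]}' 40 | sed -n '2p;4p'; python3 inch.py '{"plan":[[0,-1.5,0,0,0,0,0],[0,-1.5,0,0,0,0,0],[0,-1.5,0,0,0,0,0],[0,-1.5,0,0,0,0,0]]}' 40| sed -n '2p;4p'
```

```text
tool_pos: [465.0, -19.8, 39.0]
contact_force: [0.5, 7.1, 5.0]
tool_pos: [464.2, -25.8, 38.9]
contact_force: [1.2, 5.8, 3.5]
```

```bash
python3 inch.py '{"plan":[[0,-1.5,0,0,0,0,0],[0,-1.5,0,0,0,0,0],[0,-1.5,0,0,0,0,0]]}' 40 | sed -n '2p;4p'; python3 inch.py '{"plan":[[0,-1.5,0,0,0,0,0],[0,-1.5,0,0,0,0,0],[0,-1.5,0,0,0,0,0]]}' 40| sed -n '2p;4p'
```

```text
tool_pos: [463.5, -30.0, 38.7]
contact_force: [2.9, 20.8, 5.8]
tool_pos: [463.4, -31.1, 38.8]
contact_force: [9.8, 60.2, 9.4]
```

It has stopped dead near travel 0.101. I'll back off, then check the knob height and that it's locked.

```bash
python3 inch.py '{"plan":[[0,5,0,0,0,0,0],[0,10,0,0,0,0,0],[0,10,0,0,0,0,0],[0,0,0,-25,0,0,0],[0,0,0,-30,0,0,0],[0,0,0,-30,0,0,0],[0,30,0,-20,0,0,0],[0,35,0,0,0,0,0],[0,35,0,0,0,0,0],[0,0,0,0,0,0,0]]}' 40
python3 - <<'E'
from h import *
c={}
for n in("top","scene"):
    im=r.snapshot(n)[:,:,::-1]; cv2.imwrite(f"pics/e_{n}.png",im); h=cv2.cvtColor(im,cv2.COLOR_BGR2HSV)
    m=cv2.inRange(h,(0,150,100),(8,255,255))|cv2.inRange(h,(172,150,100),(180,255,255))
    k,l,s,cc=cv2.connectedComponentsWithStats(m)
    for i in range(1,k):
        if s[i,4]>10 and 200<cc[i][0]<370 and 180<cc[i][1]<320: c[n]=cc[i];print(n,cc[i],s[i])
if len(c)==2:
    print(tri(c["top"],c["scene"]))
    for z in(64,71):print(z,onz("top",c["top"],z),onz("scene",c["scene"],z))
a=cv2.imread("pics/e_scene.png")[160:310,170:370]; b=cv2.imread("pics/e_top.png")[155:255,190:390]
cv2.imwrite("pics/e.png",np.hstack([cv2.resize(i,(400,int(i.shape[0]*400/i.shape[1])),interpolation=cv2.INTER_CUBIC)[:200 if 0 else None] for i in(a[:100],b)])) if 0 else cv2.imwrite("pics/e.png",cv2.resize(np.vstack([a,b]),None,fx=2.4,fy=2.4,interpolation=cv2.INTER_CUBIC))
E
```

```text
t: 16.32
tool_pos: [479.0, 93.8, 143.8]
tool_rot: [[0.127, 0.992, 0.002], [0.992, -0.127, 0.001], [0.001, 0.002, -1.0]]
contact_force: [1.0, -0.0, -0.6]
grip_width: -0.4
grasp_force: 0.0
top [337.16 204.7 ] [334 202   7   7  37]
scene [307.05 255.43] [304 253   7   6  37]
(array([455.78, -87.85,  65.03]), np.float64(0.13838528232530448))
64 [455.9  -88.08  64.  ] [456.62 -87.01  64.  ]
71 [455.49 -86.81  71.  ] [450.48 -92.5   71.  ]
```

View pics/e.png

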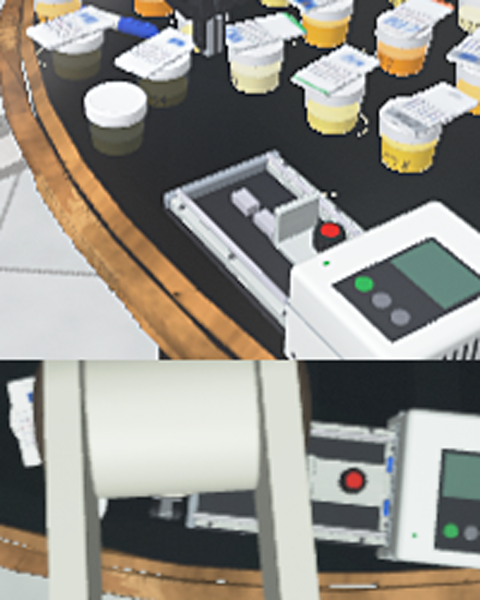

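The knob now triangulates at 65.0 mm, against 65.3 mm when seated at the start, with about 103 mm of travel. So the pin is down in the read notch. The pots and the two white cassettes stand where they were, and the gripper is clear.

```bash
python3 -c "
from rig import r
print(r.job_done())"
```

```text
the job is handed in; nothing more can be done
None
```

I laid the blue-banded cassette in the nest, slid the carriage about 103 mm until it stopped dead with the knob back at its seated height (pin locked in the read notch), left the pots and white cassettes in place, and handed the job in at about 16 s; no verdict was returned.

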